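# Put the measuring cup away mouth down and shut its box

## Task

The blue measuring cup lies on its side next to its open wooden box. Pick it up, turn it over and set it down (do not drop it) mouth down, standing flat in the middle of the box, so that no filings collect in it. Then push the lid over past its balance point and let it swing shut by its own weight; do not press it down or carry it down, and leave the tape roll, the flux bottle and the orange bur rack where they are.

Things in the scene. Friction and masses are not known exactly. Their poses are not given: they have to be found in the camera images.
- cup_center (a point): Middle of the loose blue square plastic cup, 70 mm long: body 48 x 48 mm, walls 3 mm, an 8 mm wide raised band of 52 x 52 mm round rim and round base. 49 to 98 g. Its z points from base to open mouth (mouth at +35 mm); x, y to flat sides. It starts lying level on one side, middle 26 mm above the bench, mouth away from the robot (its z is 0.2 to 1.0 rad from world x towards y).
- cup_mouth (a point): Centre of the cup's open mouth, 35 mm from its middle along the cup's +z.
- box_floor (a point): Centre of the inner floor of the fixed wooden box, 6 mm above the bench; x to the hinge side (away from the robot), y along the hinge, z up. Outside 108 (x) x 164 (y) mm, inside 96 x 152 mm, walls 46 mm high over the bench. Shut, the lid's ceiling is 82 mm over the bench. The lid passes the cup only if that stands 8 mm or more clear of the front wall.
- lid_hinge (a point): Hinge line of the box lid, at the middle of the box's far top edge, 46 mm above the bench and 54 mm from the box's middle along the box's x. At zero opening the axes are those of the box.
- lid_edge (a point): Middle of the lid's outer front top edge: 108 mm before the hinge and 40 mm above it when shut. When open it stands high at the back; the lid's flat outer top, 164 mm wide, runs down from it and faces away from the robot: push there, from behind, towards the robot. A brass tab 44 mm wide sticks out 11 mm from the front wall's middle, at the open rim.
- lid (a joint): Lid angle in rad: 0 shut, growing as it opens, stop at 1.8, near which it starts, leaning back beyond upright. Deep wooden lid, walls 40 mm, 0.22 kg. It balances at about 1.2 rad: below that it swings shut by itself, above it falls back to the stop. Pushing it takes under 3 N.
- tape: Roll of masking tape lying flat, 104 mm across, 25 mm high; origin at the centre of its underside. Bystander.
- flux: White flux bottle, 36 x 51 mm, 144 mm high, standing; origin at the centre of its underside. Bystander.
- rack: Orange bur rack with upright burs, 46 x 62 mm, 53 mm high; origin at the centre of its underside. Bystander.

How it is judged:
On the way:
1. the cup stands mouth down on the floor of the open box, let go and at rest (angle between cup_center's own z axis and vertical above 3.04 rad and z of cup_mouth in the frame of box_floor below 0.006 m and x of cup_center in the frame of box_floor between -0.02 and 0.02 m and y of cup_center in the frame of box_floor between -0.025 and 0.025 m and contact force between the fingers and cup below 0.1 N and linear speed of cup below 0.02 m/s and value of joint lid above 1.3 rad), for 0.2 s.
At the end, for the whole second after the job is handed in: The lid is shut (within 0.04 rad) and the cup stands mouth down on the box floor (mouth within 6 mm of the floor, upside down within 0.1 rad, middle within 20 mm of the box's middle along x and 25 mm along y), at rest (value of joint lid below 0.04 rad and angle between cup_center's own z axis and vertical above 3.04 rad and z of cup_mouth in the frame of box_floor below 0.006 m and x of cup_center in the frame of box_floor between -0.02 and 0.02 m and y of cup_center in the frame of box_floor between -0.025 and 0.025 m and linear speed of cup below 0.02 m/s); the robot touches nothing.
It fails at once if the cup is dropped (moves faster than 0.7 m/s with nothing holding it: a fall of more than about 25 mm) (linear speed of cup above 0.7 m/s and contact force between the fingers and cup below 0.05 N).
It fails at once if the robot touches the lid while it is between 0.1 and 0.7 rad open (it must fall shut by itself) (value of joint lid between 0.1 and 0.7 rad and contact force between any of the fingers, the arm and lid above 0.3 N).
It fails at once if the robot presses on the shut lid with more than 5 N (value of joint lid below 0.1 rad and contact force between any of the fingers, the arm and lid above 5 N).
It fails at once if the tape roll, the flux bottle or the bur rack is moved more than 30 mm (distance of any of tape, flux, rack from where it was at the start of the episode above 0.03 m).
It also fails if it takes over 61 s, if anything falls off the work surface, if the arm or the gripper's body presses on something with over 40 N, if the wrist force passes 120 N, or if a joint passes its speed limit or range.

## Robot

A 7-joint arm with a two-finger parallel gripper is mounted at the origin on a cart in front of the work surface, level with it; the furniture and walls round the work are solid. World frame = base frame: x ahead of the robot, y to its left, z up, the work surface at z = 0. Lengths are in m, angles in rad, forces in N, time in s.
With the tool pointing down it reaches from about 0.425 to 1.025 m from the base axis. Payload 9.4 kg.
Tool frame: the origin (TCP) lies midway between the tips of the shut fingers; the grasp point (between the pads) lies 19 mm behind it; z points along the fingers, y is the line along which they close (so a half turn about z gives the same grasp; the last joint's range is limited). The gripper opens to 85 mm and grips with 20 to 120 N. Pads are 22 mm wide; open, the fingers measure 114 mm over their backs; the gripper's body (76 mm by 85 mm) begins 54 mm behind the grasp point. The pads swing forward as they close: fully open they stand 13 mm farther back than shut.
Start: joints at [-1.376, 0.599, -0.003, 1.599, 0.002, 0.943, -0.08], TCP at [0.195, 0.698, 0.231] pointing down, gripper open.
Joint ranges: [-2.57, 2.57], [-0.35, 1.97], [-1.29, 1.29], [0.11, 2.56], [-1.05, 4.19], [0.11, 1.86], [-2.63, 2.63]. Speed limits (rad/s): [2.22, 2.22, 3.01, 3.01, 3.14, 3.14, 3.14].

## Interface

Orientations are given as a 3x3 rotation matrix whose columns are the frame's x, y, z axes.
In Python, from rig import readout, capture, camera_params, workorder, spotter gives the robot as it stands.
- The arm moves only by the tool drive_tool, never from a script. Its argument "deltas" is a list of rows, each an object with "translation": the shift along the tool's x, y, z in cm, a list of three; "turn": the turn about the tool's z in rad. A call has 1 to 20 rows; each row is the pose to reach, as a shift and turn from the pose commanded when the call began, along the tool's axes at that moment; what a row does not reach only later rows make up. A row lasts 1/10 s, in which the tool goes at most 50 mm and 8.59 degrees, less where a joint would pass 70% of its speed; a pose out of reach is approached as far as the arm can. A call with a gripper value outside its range is refused whole. "fingers" is the gripper's target within -1 to 1 (shut at 1, half-way at 0, fully open at -1), set as the call begins (left out, the last holds). The fingers move at their own pace and stop on an object; "force" is the grip in N (left out, the last holds). Time passes only in rows, so rows that repeat a pose let the fingers close. It gives the time, the measured TCP pose, the force, the opening and the grip force at its end, in the units of the state.
- readout.sense(): the state, without advancing time (a new reading comes with each control period).
- capture(name): name is "scene" or "top" or "wrist"; returns the picture (480x640x3 uint8, red, green, blue); there is no depth.
- camera_params(name): a dict with "fx", "fy", "cx", "cy" (pixels), "eye" and "rotation" of the camera in the world. Camera axes: x right, y down, z forward; pixel columns grow to the right and rows downward; lengths in m; the calibration is good to about 2 mm. A picture is of the moment at which its call begins: read the wrist's pose just before it. camera_params takes no time and is no camera call; for the wrist camera it gives the pose at the moment of the call.
- workorder.job_done(): hands the job in; it is judged then, once.
Trained networks look in the newest picture that a camera, given by its name, has taken for a name from the list of things; names that differ only in an ending like _2 or _b are one class to them, and where a whole thing is asked for, a point or a joint stands for the part that bears it (a point fixed in the world has none). Each returns a list of dicts, best first, with "confidence" (0 to 1); they miss things now and then, are a little off and sometimes report something else, mostly with a low value. They report only what shows in the picture. A call takes as long as a camera call.
- spotter.find_in(thing, camera): "extent" ([left, top, right, bottom] in pixels, round what is visible of it).
- spotter.place_of(thing, camera): "point" ([column, row] in pixels: a listed point, or the origin of a listed thing).
The state is a dict: "clock": time; "joint_positions": joint angles; "joint_vel": joint speeds; "joint_torque": joint torques, N m; "eef_pos": TCP position; "eef_rot": TCP orientation; "force": force on the tool from outside, world axes, zero at the start; "moment": the same for the moment, N m; "opening": finger opening in m; "grip_force": force on a finger pad.
Only numpy, scipy, OpenCV 4.12 (cv2) and the standard library are available. Lean on these libraries where they do the work, as an engineer would, in place of code of your own. Each camera call takes 0.05 s, during which the arm holds its last target. There are 200 camera calls.

## Working session

There is one attempt and no reset: what is moved stays moved. The work goes in short steps, Python scripts to look and compute and a tool call to move; the robot and the scene stay as the last step left them, time stands still between calls to the robot, and variables do not carry over. Pictures are saved under pics/ and viewed, at most 11 in all, crops included, and the job is handed in when it is done.

Besides the shell and the picture viewer there is one more tool, called after "Request:" as a command line: name --argument value ..., lists and objects as JSON in quotes. drive_tool: Moves the arm, as the interface text tells. Its arguments: {"type":"object","properties":{"deltas":{"type":"array"},"fingers":{"type":"number"},"force":{"type":"number"}},"required":["deltas"]}

```bash
ls; mkdir -p pics
cat > h.py <<'E'
import numpy as np,cv2
from rig import readout,capture,camera_params,workorder,spotter
def ray(c,p):
    R=np.array(c["rotation"]);d=R@np.array([(p[0]-c["cx"])/c["fx"],(p[1]-c["cy"])/c["fy"],1]);return np.array(c["eye"]),d
def atz(c,p,z):
    e,d=ray(c,p);return e+d*(z-e[2])/d[2]
def proj(c,P):
    q=np.array(c["rotation"]).T@(np.array(P)-np.array(c["eye"]));return [c["fx"]*q[0]/q[2]+c["cx"],c["fy"]*q[1]/q[2]+c["cy"]]
def tri(cs,ps):
    A=np.zeros((3,3));b=np.zeros(3)
    for c,p in zip(cs,ps):
        e,d=ray(c,p);d=d/np.linalg.norm(d);M=np.eye(3)-np.outer(d,d);A+=M;b+=M@e
    return np.linalg.solve(A,b)
E
python3 - <<'E'
from h import *
np.set_printoptions(precision=4,suppress=True)
res={}
ims=[]
for n in["scene","top"]:
    im=capture(n);cv2.imwrite(f"pics/{n}0.png",im[:,:,::-1]);c=camera_params(n);print(n,np.array(c["eye"]),np.array(c["rotation"]).tolist(),c["fx"])
    for t in["cup_center","cup_mouth","box_floor","lid_hinge","lid_edge","tape","flux","rack"]:
        r=spotter.place_of(t,n)
        if r: res[n,t]=r[0]["point"];print(n,t,[(np.round(x["point"],1),round(x["confidence"],2)) for x in r[:2]])
C={n:camera_params(n) for n in["scene","top"]}
Z=dict(cup_center=.026,cup_mouth=.026,box_floor=.006,lid_hinge=.046,tape=0,flux=0,rack=0)
for t in["cup_center","cup_mouth","box_floor","lid_hinge","lid_edge","tape","flux","rack"]:
    k=[n for n in C if(n,t)in res]
    print(t,"tri",tri([C[n]for n in k],[res[n,t]for n in k]) if len(k)>1 else None,*[atz(C[n],res[n,t],Z[t]) for n in k if t in Z])
s=readout.sense();print(s["eef_rot"],s["clock"])
E
```

```text
pics
scene [ 0.165  -0.2645  0.5179] [[0.8792837249914904, -0.2454190175357415, 0.4082029358013979], [-0.47627753739647155, -0.44502834150641546, 0.7583597316759385], [-0.004454024768831583, -0.8612312587730665, -0.5081937431487306]] 447.484803387852
scene cup_center [(array([284.9, 257.2]), 0.87)]
scene cup_mouth [(array([292.6, 246.9]), 0.84)]
scene box_floor [(array([390. , 310.1]), 0.93)]
scene lid_hinge [(array([401.8, 276.8]), 0.73)]
scene lid_edge [(array([412. , 209.3]), 0.91), (array([293.9, 248.3]), 0.54)]
scene tape [(array([276., 230.]), 0.63), (array([399. , 278.7]), 0.6)]
scene flux [(array([334.5, 233.9]), 0.6)]
scene rack [(array([213.2, 244.7]), 0.83), (array([275.3, 229.9]), 0.48)]
top [0.3431 0.3872 0.9338] [[0.008373759795056886, -0.9864314725332947, 0.16395984307961153], [-0.9999296399813858, -0.006882435115306363, 0.009661634105042043], [-0.00840209697580327, -0.16402921106522383, -0.9864196990549862]] 481.5133592668787
top cup_center [(array([302.6, 255.2]), 0.64)]
top cup_mouth [(array([294.7, 237.3]), 0.61)]
top box_floor [(array([407. , 201.1]), 0.97), (arra
[... 229 characters left out ...]
, 0.66)]
cup_center tri [0.4699 0.4084 0.0296] [0.4731 0.4132 0.026 ] [0.4695 0.4088 0.026 ]
cup_mouth tri [0.4995 0.4248 0.0365] [0.5037 0.4402 0.026 ] [0.504  0.4243 0.026 ]
box_floor tri [0.58   0.2046 0.0024] [0.5739 0.2017 0.006 ] [0.5818 0.2039 0.006 ]
lid_hinge tri [0.618  0.2362 0.0387] [0.6158 0.2282 0.046 ] [0.612  0.2395 0.046 ]
lid_edge tri [0.6597 0.2757 0.1475]
tape tri [ 0.5272  0.5609 -0.    ] [0.5208 0.5616 0.    ] [0.5333 0.5591 0.    ]
flux tri [0.6273 0.4723 0.0061] [0.63   0.4811 0.    ] [0.6316 0.4719 0.    ]
rack tri [0.3722 0.5587 0.0064] [0.3732 0.5695 0.    ] [0.3741 0.5595 0.    ]
[[-0.9633  0.2684  0.0001]
 [ 0.2684  0.9633 -0.    ]
 [-0.0001 -0.     -1.    ]] 0.9
```

View pics/scene0.png

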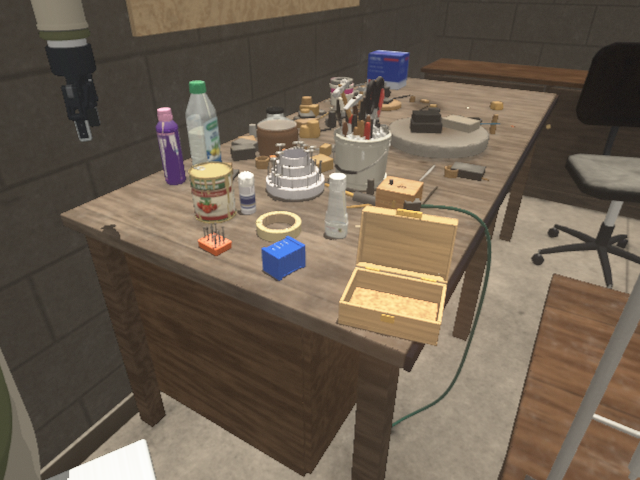

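View pics/top0.png

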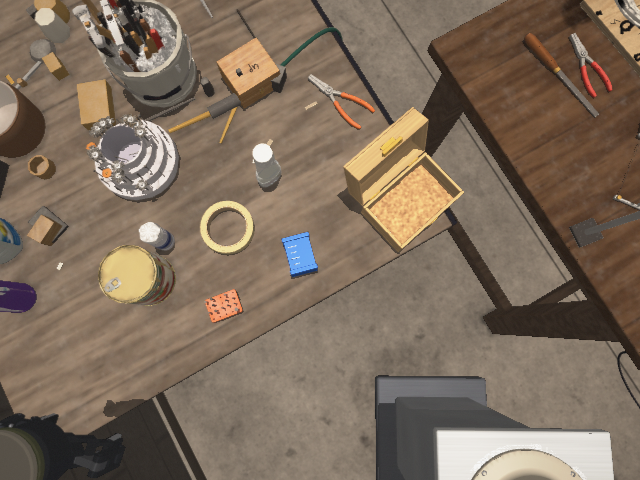

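The scene picture shows the blue cup at (285,258), the open box at (395,300) with its lid leaning back, the tape at (278,226), the flux bottle at (337,205) and the rack at (214,243). The top view agrees: cup at (300,255), box at (410,200). The tool can only yaw, so I'll turn the cup by letting it pivot in a light grip. Next I'll fit the yaws.

```bash
cat >> h.py <<'E'
from scipy.optimize import minimize
def cupmask(im):
    h=cv2.cvtColor(im,cv2.COLOR_RGB2HSV);m=cv2.inRange(h,(105,120,60),(125,255,255))
    n,l,s,_=cv2.connectedComponentsWithStats(m);return l,s
def hullmask(c,P,k=4):
    p=np.array([proj(c,q) for q in P])
    m=np.zeros((480*k,640*k),np.uint8);cv2.fillConvexPoly(m,cv2.convexHull(np.round((p+.5)*k).astype(np.int32)),1)
    return cv2.resize(m.astype(np.float32),(640,480),interpolation=cv2.INTER_AREA)
def boxpts(x,y,yaw,hx,hy,z0,z1):
    c,s=np.cos(yaw),np.sin(yaw)
    return [(x+c*a-s*b,y+s*a+c*b,z) for a in(-hx,hx) for b in(-hy,hy) for z in(z0,z1)]
E
python3 - <<'E'
from h import *
C=[camera_params(n) for n in["scene","top"]]
M=[]
for n,p in(("scene",(285,258)),("top",(300,255))):
    l,s=cupmask(cv2.imread(f"pics/{n}0.png")[:,:,::-1]);i=l[p[1],p[0]];print(s[i]);m=(l==i).astype(np.uint8)
    m=cv2.morphologyEx(m,cv2.MORPH_CLOSE,np.ones((7,7)));M.append(m.astype(float))
for use in([0],[1],[0,1]):
    f=lambda v:sum(np.abs(hullmask(C[i],boxpts(v[0]*.01,v[1]*.01,v[2]*.1,.035,.026,0,.052))-M[i]).sum()/M[i].sum() for i in use)
    b=min((minimize(f,[47,41,y],method="Nelder-Mead",options=dict(initial_simplex=[[47,41,y],[48,41,y],[47,42,y],[47,41,y+1.5]])) for y in(3,6,8)),key=lambda r:r.fun)
    print(use,b.x*[.01,.01,.1],b.fun)
im=cv2.imread("pics/top0.png")[90:270,320:490];cv2.imwrite("pics/box.png",cv2.resize(im,None,fx=3.3,fy=3.3,interpolation=cv2.INTER_CUBIC))
E
```

```text
[ 262  236   43   44 1294]
[ 282  232   36   45 1003]
[0] [0.47168169 0.41699666 0.37686589] 0.11251898253606682
[1] [0.47122199 0.41481725 0.28977067] 0.09434865900383142
[0, 1] [0.47083019 0.41489999 0.27347311] 0.21546964867034973
```

View pics/box.png

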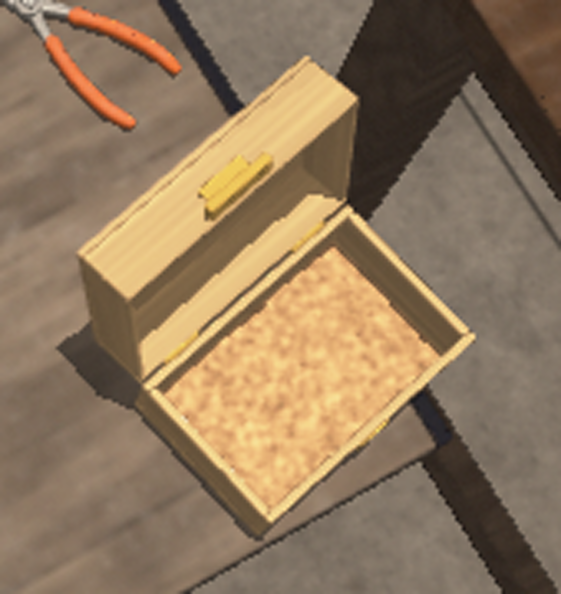

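The crop shows the box rim corners at about (143,388), (349,208), (474,335) and (267,525). The lid stands behind them with its tab at (235,185). Now the box pose, and the move needed to get above the cup.

Run:
```python
from h import *
c=camera_params("top")
P=[atz(c,(u/3.3+319.7,v/3.3+89.7),.046)[:2] for u,v in((143,388),(349,208),(474,335),(267,525))]
hl,hr,fr,fl=P;print(np.round(P,4),"ctr",np.mean(P,0))
for a,b,n in((hr,hl,'hinge y'),(fr,fl,'front y')):
    d=b-a;print(n,np.linalg.norm(d),np.arctan2(-d[0],d[1]))
for a,b in((fr,hr),(fl,hl)):
    d=b-a;print('x',np.linalg.norm(d),np.arctan2(d[1],d[0]))
s=readout.sense();R=np.array(s["eef_rot"]);print(R.T@(np.array([.46,.41,.20])-s["eef_pos"])*100,s["joint_positions"])
```

```text
[[0.559  0.2951]
 [0.6675 0.1739]
 [0.5915 0.1046]
 [0.4801 0.2259]] ctr [0.57454133 0.19987642]
hinge y 0.16261748070034288 0.7306106982350988
front y 0.1647142699785305 0.7426115776402238
x 0.10291366014568211 0.7394780490222443
x 0.10489283465231469 0.7194336421190601
[-33.30309297 -20.65634864   3.12979945] [-1.37571413  0.59930394 -0.00250419  1.59940473  0.00183074  0.94291233
 -0.07981901]
```

Request:
drive_tool --deltas '[{"translation": [-33.3,-20.7,2],"turn": -0.62},{"translation": [-33.3,-20.7,2],"turn": -0.62},{"translation": [-33.3,-20.7,2],"turn": -0.62},{"translation": [-33.3,-20.7,2],"turn": -0.62},{"translation": [-33.3,-20.7,2],"turn": -0.62},{"translation": [-33.3,-20.7,2],"turn": -0.62},{"translation": [-33.3,-20.7,2],"turn": -0.62},{"translation": [-33.3,-20.7,2],"turn": -0.62},{"translation": [-33.3,-20.7,2],"turn": -0.62},{"translation": [-33.3,-20.7,2],"turn": -0.62},{"translation": [-33.3,-20.7,2],"turn": -0.62},{"translation": [-33.3,-20.7,2],"turn": -0.62},{"translation": [-33.3,-20.7,2],"turn": -0.62}]' --fingers -1

```text
clock: 2.2
eef_pos: [0.4588, 0.4108, 0.2114]
eef_rot: [[-0.939, -0.343, -0.0], [-0.343, 0.939, 0.0], [-0.0, 0.0, -1.0]]
force: [0.8, -0.4, -0.5]
opening: 0.0854
grip_force: 0.0
```

Run:
```python
from h import *
c=camera_params("wrist");im=capture("wrist");cv2.imwrite("pics/w1.png",im[:,:,::-1])
print(c["eye"],c["fx"],spotter.place_of("cup_center","wrist"),spotter.place_of("cup_mouth","wrist"))
l,s=cupmask(im)
i=1+np.argmax(s[1:,4]);print(s[i])
M=cv2.morphologyEx((l==i).astype(np.uint8),cv2.MORPH_CLOSE,np.ones((9,9))).astype(float)
f=lambda v:np.abs(hullmask(c,boxpts(v[0]*.01,v[1]*.01,v[2]*.1,.035,.026,0,.052),2)-M).sum()/M.sum()
for y in(2.5,5,8):
    r=minimize(f,[47.1,41.5,y],method="Nelder-Mead",options=dict(initial_simplex=[[47,41,y],[48,41,y],[47,42,y],[47,41,y+1.5]]));print(r.x*[.01,.01,.1],r.fun)
s=readout.sense();print(s["eef_pos"],s["eef_rot"],s["clock"],s["opening"],s["force"])
```

```text
[0.38601787 0.38357519 0.35382123] 425.1373285890668 [{'point': [318.7, 225.2], 'confidence': 0.68}] [{'point': [317.1, 268.1], 'confidence': 0.71}]
[ 282  176   76  105 4979]
[0.47142678 0.41408253 0.25643374] 0.3096192384769539
[0.47207906 0.4139379  0.25549282] 0.3093459646565859
[0.4717823  0.41380977 0.25509927] 0.3092548733831299
[0.45934421 0.41015953 0.21128577] [[-9.39597448e-01 -3.42281513e-01 -2.82736347e-05]
 [-3.42281514e-01  9.39597448e-01  2.47935132e-05]
 [ 1.80794739e-05  3.29734642e-05 -9.99999999e-01]] 2.35 0.08551723881384067 [ 0.52865517 -0.73047487 -0.54548858]
```

View pics/w1.png

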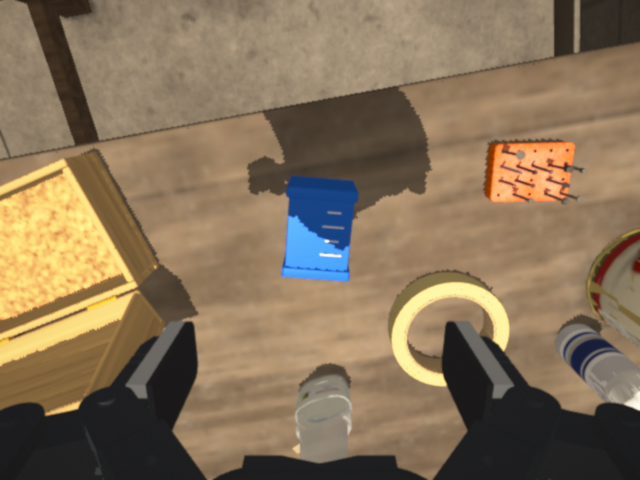

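The wrist view shows the cup with its base at the top (288–357, 180) and mouth at the bottom (282–351, 278). Part of it is in shadow, so I'll widen the mask and refit.

Run:
```python
from h import *
c=camera_params("wrist");im=cv2.imread("pics/w1.png")[:,:,::-1]
a=im.astype(int);m=((a[:,:,2]>1.8*a[:,:,0])&(a[:,:,2]>40)).astype(np.uint8)
n,l,s,_=cv2.connectedComponentsWithStats(m);i=1+np.argmax(s[1:,4]);print(s[i])
M=cv2.morphologyEx((l==i).astype(np.uint8),cv2.MORPH_CLOSE,np.ones((15,15))).astype(float)
def cupm(v):
    x,y,w=v[0]*.01,v[1]*.01,v[2]*.1;d=np.array([np.cos(w),np.sin(w)]);m=0
    for o,h,k in((0,.035,.024),(-.031,.004,.026),(.031,.004,.026)):
        m=np.maximum(m,hullmask(c,boxpts(x+o*d[0],y+o*d[1],w,h,k,.026-k,.026+k),2))
    return m
f=lambda v:np.abs(cupm(v)-M).sum()/M.sum()
for y in(2.5,5):
    r=minimize(f,[47.1,41.5,y],method="Nelder-Mead",options=dict(initial_simplex=[[47,41,y],[48,41,y],[47,42,y],[47,41,y+1.5]]));print(r.x*[.01,.01,.1],r.fun)
x,y,w=r.x*[.01,.01,.1]
s=readout.sense();R=np.array(s["eef_rot"])
b=np.array([x-.031*np.cos(w),y-.031*np.sin(w)]);print(b)
for p in(b,[x,y]): print(R.T@(np.array([*p,.005])-s["eef_pos"])*100)
```

```text
[ 282  176   76  105 6347]
[0.47211986 0.41331252 0.27056678] 0.033464865685232964
[0.47228732 0.4134822  0.27279542] 0.036651995750493244
[0.44243365 0.40513004]
[ 1.76068925  0.10556795 20.62861195]
[-1.33023267 -0.131501   20.62854825]
```

Request:
drive_tool --deltas '[{"translation": [1.8,0.1,5],"turn": 0.077},{"translation": [1.8,0.1,10],"turn": 0.077},{"translation": [1.8,0.1,15],"turn": 0.077},{"translation": [1.8,0.1,18],"turn": 0.077},{"translation": [1.8,0.1,20],"turn": 0.077},{"translation": [1.8,0.1,20.7],"turn": 0.077},{"translation": [1.8,0.1,20.7],"turn": 0.077},{"translation": [1.8,0.1,20.7],"turn": 0.077}]'

```text
clock: 3.15
eef_pos: [0.443, 0.4049, 0.0053]
eef_rot: [[-0.963, -0.268, 0.001], [-0.268, 0.963, 0.001], [-0.001, 0.001, -1.0]]
force: [0.0, 0.3, 0.1]
opening: 0.0857
grip_force: 0.0
```

Request:
drive_tool --deltas '[{"translation": [0,0,0],"turn": 0},{"translation": [0,0,0],"turn": 0},{"translation": [0,0,0],"turn": 0},{"translation": [0,0,0],"turn": 0},{"translation": [0,0,0],"turn": 0},{"translation": [0,0,0],"turn": 0},{"translation": [0,0,0],"turn": 0}]' --fingers -0.2 --force 20

```text
clock: 3.85
eef_pos: [0.4431, 0.4048, 0.0055]
eef_rot: [[-0.963, -0.268, 0.001], [-0.268, 0.963, 0.001], [-0.002, 0.001, -1.0]]
force: [-0.8, -0.7, 6.0]
opening: 0.0516
grip_force: 19.9
```

Request:
drive_tool --deltas '[{"translation": [-0.2,0,-0.5],"turn": 0},{"translation": [-0.5,0,-1.0],"turn": 0},{"translation": [-0.8,0,-1.5],"turn": 0},{"translation": [-1.3,0,-2.1],"turn": 0},{"translation": [-1.3,0,-2.1],"turn": 0},{"translation": [-1.3,0,-2.1],"turn": 0}]'

```text
clock: 4.45
eef_pos: [0.4554, 0.4078, 0.0255]
eef_rot: [[-0.964, -0.268, 0.0], [-0.268, 0.964, 0.0], [-0.0, 0.0, -1.0]]
force: [-0.7, -0.4, -1.0]
opening: 0.0517
grip_force: 21.1
```

Run:
```python
from h import *
c=camera_params("scene");im=capture("scene");a=im[180:300,220:380]
w=capture("wrist");
o=np.hstack([cv2.resize(a,(480,360),interpolation=cv2.INTER_CUBIC),cv2.resize(w,(320,360))]);cv2.imwrite("pics/s2.png",o[:,:,::-1])
print(readout.sense()["grip_force"],readout.sense()["force"])
```

```text
21.140028834342957 [-0.60073658  0.85664296 -0.56649883]
```

View pics/s2.png

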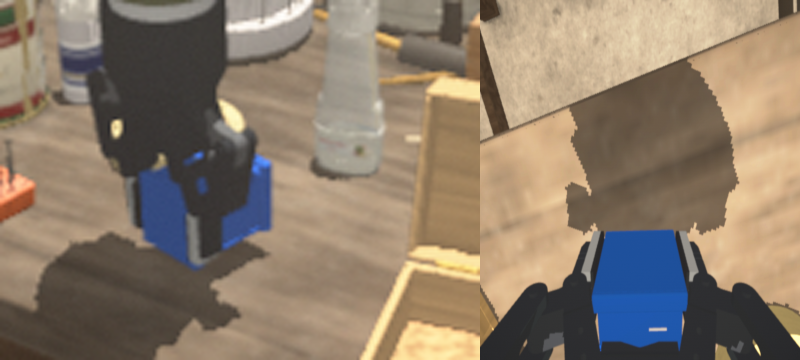

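The cup is held; the wrist picture shows its base face (top edge at row 230, lower edge about 295 in the inset). I'll work out the tilt by predicting the rows of these two edges.

```bash
cat >> h.py <<'E'
def pred(c,s,th,dz=-.022,off=.031):
    # rows of base lower edge / upper edge for tilt th about pad axis; cup axis forward=-tool x
    R=np.array(s["eef_rot"]);f=-R[:,0];f[2]=0;f/=np.linalg.norm(f);u=np.array([0,0,1.])
    p=np.array(s["eef_pos"])+u*(-dz)
    ax=np.cos(th)*f-np.sin(th)*u;n=np.sin(th)*f+np.cos(th)*u   # ax: base->mouth, n: up-side normal
    return [round(proj(c,p+ax*(off-.035)+k*.026*n)[1]) for k in(-1,1)]+[round(proj(c,p+ax*(off+.035)+.026*n)[1])]
E
python3 - <<'E'
from h import *
c=camera_params("wrist");s=readout.sense();w=capture("wrist");cv2.imwrite("pics/w2.png",w[:,:,::-1])
for t in range(0,50,5):print(t,pred(c,s,np.radians(t)))
print([(r,tuple(int(v) for v in w[r,310:330].mean(0))) for r in range(296,480,8)])
E
```

```text
0 [310, 399, 586]
5 [305, 407, 571]
10 [300, 414, 556]
15 [296, 421, 541]
20 [292, 427, 525]
25 [288, 432, 510]
30 [285, 436, 495]
35 [282, 440, 480]
40 [280, 443, 465]
45 [278, 445, 450]
[(296, (117, 100, 80)), (304, (120, 102, 82)), (312, (30, 80, 156)), (320, (30, 80, 156)), (328, (30, 80, 156)), (336, (30, 80, 156)), (344, (30, 80, 156)), (352, (29, 79, 155)), (360, (30, 79, 155)), (368, (29, 79, 155)), (376, (29, 79, 155)), (384, (29, 79, 154)), (392, (31, 87, 170)), (400, (31, 89, 177)), (408, (31, 88, 174)), (416, (31, 86, 170)), (424, (31, 88, 175)), (432, (31, 87, 174)), (440, (31, 87, 172)), (448, (30, 87, 171)), (456, (30, 86, 170)), (464, (45, 45, 49)), (472, (43, 43, 45))]
```

No tilt yet, so friction is holding it. I'll lower a bit and ease the grip in steps.

Request:
drive_tool --deltas '[{"translation": [0,0,0.8],"turn": 0},{"translation": [0,0,0.8],"turn": 0},{"translation": [0,0,0.8],"turn": 0}]' --fingers -0.205

```text
clock: 4.9
eef_pos: [0.4548, 0.4077, 0.0167]
eef_rot: [[-0.963, -0.268, -0.001], [-0.268, 0.963, -0.001], [0.001, -0.001, -1.0]]
force: [-0.3, 0.5, -0.1]
opening: 0.0517
grip_force: 21.1
```

Request:
drive_tool --deltas '[{"translation": [0,0,0],"turn": 0},{"translation": [0,0,0],"turn": 0},{"translation": [0,0,0],"turn": 0}]' --fingers -0.209

```text
clock: 5.2
eef_pos: [0.4552, 0.4079, 0.0174]
eef_rot: [[-0.963, -0.268, 0.0], [-0.268, 0.963, 0.0], [-0.0, 0.0, -1.0]]
force: [-0.2, -0.4, -0.7]
opening: 0.0518
grip_force: 20.4
```

```bash
cat > e.py <<'E'
from h import *
c=camera_params("wrist");s=readout.sense();w=capture("wrist")
h=cv2.cvtColor(w,cv2.COLOR_RGB2HSV)
for c0,c1 in((300,340),):
    b=w[:,c0:c1].mean(1);g=np.abs(np.diff(cv2.GaussianBlur(b.sum(1).reshape(-1,1),(1,3),0).ravel()))
    print([(int(r),int(g[r])) for r in range(240,475) if g[r]>5 and g[r]==g[max(0,r-3):r+4].max()])
    blue=[r for r in range(200,475) if b[r,2]>1.7*b[r,0]];print(blue[0] if blue else None,blue[-1] if blue else None)
print([(t,pred(c,s,np.radians(t))) for t in(0,10,20,30,40,60,80,90)])
print(s["eef_pos"],s["opening"],s["grip_force"],s["force"],s["clock"])
cv2.imwrite("pics/w.png",w[:,:,::-1])
E
python3 e.py
```

```text
[(308, 11), (391, 8), (441, 5), (461, 33)]
308 462
[(0, [309, 399, 585]), (10, [300, 414, 556]), (20, [292, 427, 525]), (30, [285, 436, 495]), (40, [280, 443, 465]), (60, [276, 446, 408]), (80, [282, 438, 353]), (90, [289, 431, 328])]
[0.45516374 0.40790747 0.0173865 ] 0.05184287601029309 20.42924165725708 [-0.20149219 -0.3535381  -0.73404816] 5.2
```

Request:
drive_tool --deltas '[{"translation": [0,0,0],"turn": 0},{"translation": [0,0,0],"turn": 0},{"translation": [0,0,0],"turn": 0}]' --fingers -0.215

```text
clock: 5.55
eef_pos: [0.4551, 0.4079, 0.0173]
eef_rot: [[-0.963, -0.268, 0.0], [-0.268, 0.963, 0.0], [-0.0, 0.0, -1.0]]
force: [0.5, -0.2, -1.0]
opening: 0.0518
grip_force: 7.9
```

Request:
drive_tool --deltas '[{"translation": [0,0,0],"turn": 0},{"translation": [0,0,0],"turn": 0},{"translation": [0,0,0],"turn": 0}]' --fingers -0.22

```text
clock: 5.85
eef_pos: [0.4552, 0.4079, 0.0173]
eef_rot: [[-0.963, -0.268, 0.0], [-0.268, 0.963, 0.0], [-0.0, 0.0, -1.0]]
force: [-0.7, 0.6, 0.4]
opening: 0.0524
grip_force: 0.0
```

```bash
python3 e.py
```

```text
[(291, 13), (360, 8), (403, 10), (407, 12), (432, 34), (436, 38), (461, 35)]
291 462
[(0, [310, 399, 585]), (10, [300, 414, 556]), (20, [292, 427, 525]), (30, [285, 436, 495]), (40, [280, 443, 465]), (60, [276, 446, 408]), (80, [282, 438, 353]), (90, [289, 431, 328])]
[0.45517044 0.40792864 0.01734911] 0.052392107167175 0.0 [-0.68359058  0.64951509  0.41160765] 5.85
```

The cup slipped about 12 mm back to the bench once the grip reached 0 N. The useful grip lies between 0 and 8 N, so I'll re-grip, lift and ease it more finely.

Request:
drive_tool --deltas '[{"translation": [0,0,1.2],"turn": 0},{"translation": [0,0,1.2],"turn": 0},{"translation": [0,0,1.2],"turn": 0}]' --fingers -0.24

```text
clock: 6.2
eef_pos: [0.4548, 0.4076, 0.0046]
eef_rot: [[-0.963, -0.268, -0.001], [-0.268, 0.963, -0.001], [0.001, -0.001, -1.0]]
force: [1.1, 0.1, -0.2]
opening: 0.053
grip_force: 0.0
```

```bash
python3 e.py
```

```text
[(305, 10), (388, 9), (435, 5), (439, 6), (461, 34)]
305 462
[(0, [310, 399, 586]), (10, [300, 414, 556]), (20, [292, 427, 525]), (30, [285, 436, 495]), (40, [280, 443, 465]), (60, [276, 446, 408]), (80, [282, 438, 354]), (90, [289, 431, 328])]
[0.45480534 0.40755609 0.00459976] 0.053041558586591486 0.0 [ 1.09537803  0.11845837 -0.17948053] 6.2
```

Request:
drive_tool --deltas '[{"translation": [0,0,0],"turn": 0},{"translation": [0,0,0],"turn": 0},{"translation": [0,0,0],"turn": 0},{"translation": [0,0,-0.6],"turn": 0},{"translation": [-0.1,0,-1.2],"turn": 0},{"translation": [-0.2,0,-1.5],"turn": 0},{"translation": [-0.2,0,-1.5],"turn": 0}]' --fingers -0.214

```text
clock: 6.95
eef_pos: [0.4576, 0.4087, 0.0212]
eef_rot: [[-0.964, -0.268, 0.001], [-0.268, 0.964, 0.001], [-0.001, 0.001, -1.0]]
force: [-0.3, 0.4, -0.7]
opening: 0.052
grip_force: 5.1
```

```bash
python3 e.py
```

```text
[(304, 12), (386, 8), (433, 6), (438, 7), (461, 33)]
304 462
[(0, [310, 399, 585]), (10, [300, 414, 555]), (20, [292, 427, 525]), (30, [285, 436, 495]), (40, [280, 443, 465]), (60, [276, 446, 407]), (80, [282, 438, 353]), (90, [289, 431, 328])]
[0.45762837 0.40871032 0.02115874] 0.052028914443081956 5.0506337732076645 [-0.29761185  0.43405812 -0.73533258] 6.95
```

Request:
drive_tool --deltas '[{"translation": [0,0,0],"turn": 0},{"translation": [0,0,0],"turn": 0},{"translation": [0,0,0],"turn": 0}]' --fingers -0.215

```text
clock: 7.3
eef_pos: [0.4569, 0.4083, 0.0201]
eef_rot: [[-0.963, -0.268, -0.0], [-0.268, 0.963, -0.0], [0.0, -0.0, -1.0]]
force: [0.2, -0.1, -1.4]
opening: 0.052
grip_force: 5.1
```

```bash
python3 e.py | head -2
```

```text
[(304, 11), (386, 8), (433, 6), (438, 7), (461, 33)]
304 462
```

Request:
drive_tool --deltas '[{"translation": [0,0,0],"turn": 0},{"translation": [0,0,0],"turn": 0},{"translation": [0,0,0],"turn": 0}]' --fingers -0.2157

```text
clock: 7.65
eef_pos: [0.4571, 0.4084, 0.0203]
eef_rot: [[-0.963, -0.268, 0.0], [-0.268, 0.963, -0.0], [-0.0, -0.0, -1.0]]
force: [0.4, 0.4, -0.5]
opening: 0.052
grip_force: 4.9
```

```bash
python3 e.py | head -2
```

```text
[(304, 12), (386, 8), (433, 6), (438, 7), (461, 33)]
304 462
```

Request:
drive_tool --deltas '[{"translation": [0,0,0],"turn": 0},{"translation": [0,0,0],"turn": 0},{"translation": [0,0,0],"turn": 0}]' --fingers -0.2162

```text
clock: 8.0
eef_pos: [0.4571, 0.4084, 0.0203]
eef_rot: [[-0.963, -0.268, 0.0], [-0.268, 0.963, -0.0], [-0.0, -0.0, -1.0]]
force: [-0.2, 0.1, -1.3]
opening: 0.0519
grip_force: 3.7
```

```bash
python3 e.py | head -2
```

```text
[(304, 12), (386, 8), (433, 6), (437, 7), (461, 33)]
304 462
```

Request:
drive_tool --deltas '[{"translation": [0,0,0],"turn": 0},{"translation": [0,0,0],"turn": 0},{"translation": [0,0,0],"turn": 0}]' --fingers -0.2166

```text
clock: 8.35
eef_pos: [0.4571, 0.4084, 0.0203]
eef_rot: [[-0.963, -0.268, 0.0], [-0.268, 0.963, -0.0], [-0.0, -0.0, -1.0]]
force: [-0.5, -0.5, -1.7]
opening: 0.0519
grip_force: 2.8
```

```bash
python3 e.py | head -2
```

```text
[(304, 12), (386, 8), (433, 6), (438, 7), (461, 33)]
304 462
```

Request:
drive_tool --deltas '[{"translation": [0,0,0],"turn": 0},{"translation": [0,0,0],"turn": 0},{"translation": [0,0,0],"turn": 0}]' --fingers -0.217

```text
clock: 8.7
eef_pos: [0.457, 0.4084, 0.0203]
eef_rot: [[-0.963, -0.268, 0.0], [-0.268, 0.963, -0.0], [-0.0, -0.0, -1.0]]
force: [-0.2, -0.6, -0.8]
opening: 0.0521
grip_force: 1.8
```

```bash
python3 e.py | head -2
```

```text
[(304, 12), (386, 8), (433, 6), (438, 7), (461, 33)]
304 462
```

Request:
drive_tool --deltas '[{"translation": [0,0,0],"turn": 0},{"translation": [0,0,0],"turn": 0},{"translation": [0,0,0],"turn": 0}]' --fingers -0.2173

```text
clock: 9.05
eef_pos: [0.4571, 0.4084, 0.0203]
eef_rot: [[-0.963, -0.268, 0.0], [-0.268, 0.963, 0.0], [-0.0, -0.0, -1.0]]
force: [-0.7, -0.2, -1.8]
opening: 0.0516
grip_force: 1.1
```

```bash
python3 e.py | head -2
```

```text
[(290, 8), (399, 14), (403, 10), (433, 8), (437, 9), (460, 63)]
290 462
```

At 1.1 N the cup tilted about 14° until its mouth touched the bench. Now I'll raise the base end slowly along the arc.

Request:
drive_tool --deltas '[{"translation": [-0.15,0,-0.2],"turn": 0},{"translation": [-0.3,0,-0.4],"turn": 0},{"translation": [-0.45,0,-0.6],"turn": 0},{"translation": [-0.6,0,-0.8],"turn": 0},{"translation": [-0.8,0,-1.0],"turn": 0},{"translation": [-1.0,0,-1.2],"turn": 0},{"translation": [-1.2,0,-1.4],"turn": 0},{"translation": [-1.4,0,-1.55],"turn": 0},{"translation": [-1.6,0,-1.7],"turn": 0},{"translation": [-1.6,0,-1.7],"turn": 0}]'

```text
clock: 10.1
eef_pos: [0.4729, 0.4128, 0.0375]
eef_rot: [[-0.964, -0.268, 0.0], [-0.268, 0.964, 0.0], [-0.001, 0.0, -1.0]]
force: [0.6, 0.4, -0.4]
opening: 0.0519
grip_force: 1.2
```

```bash
python3 e.py
```

```text
[(407, 7), (411, 8), (424, 11), (428, 11), (436, 36), (447, 30), (451, 21), (460, 104)]
271 462
[(0, [310, 399, 585]), (10, [300, 414, 556]), (20, [292, 427, 525]), (30, [285, 436, 495]), (40, [280, 443, 465]), (60, [276, 446, 407]), (80, [282, 438, 353]), (90, [289, 431, 328])]
[0.47290713 0.41283279 0.03749827] 0.05191556557304924 1.1613118462264538 [ 0.64460309  0.38981837 -0.41328077] 10.1
```

Request:
drive_tool --deltas '[{"translation": [-0.2,0,-0.15],"turn": 0},{"translation": [-0.4,0,-0.3],"turn": 0},{"translation": [-0.6,0,-0.45],"turn": 0},{"translation": [-0.8,0,-0.58],"turn": 0},{"translation": [-1.0,0,-0.68],"turn": 0},{"translation": [-1.2,0,-0.77],"turn": 0},{"translation": [-1.4,0,-0.85],"turn": 0},{"translation": [-1.6,0,-0.92],"turn": 0},{"translation": [-1.8,0,-0.98],"turn": 0},{"translation": [-2.0,0,-1.04],"turn": 0},{"translation": [-2.2,0,-1.1],"turn": 0},{"translation": [-2.2,0,-1.1],"turn": 0}]'

```text
clock: 11.35
eef_pos: [0.494, 0.4187, 0.0484]
eef_rot: [[-0.964, -0.268, 0.0], [-0.268, 0.964, 0.0], [-0.0, 0.0, -1.0]]
force: [-0.4, -0.8, -0.9]
opening: 0.0519
grip_force: 1.1
```

```bash
python3 e.py;python3 - <<'E'
from h import *
a=capture("scene")[180:300,220:380];w=capture("wrist")
o=np.hstack([cv2.resize(a,(480,360),interpolation=cv2.INTER_CUBIC),cv2.resize(w,(320,360))]);cv2.imwrite("pics/s3.png",o[:,:,::-1])
E
```

```text
[(266, 8), (407, 7), (412, 7), (425, 11), (432, 37), (440, 32), (452, 43), (458, 55)]
268 462
[(0, [310, 399, 585]), (10, [300, 414, 556]), (20, [292, 427, 525]), (30, [285, 436, 495]), (40, [280, 443, 465]), (60, [276, 446, 408]), (80, [282, 438, 353]), (90, [289, 431, 328])]
[0.49403426 0.418667   0.04838476] 0.051933520326971266 1.1035373993217945 [-0.41341514 -0.79320066 -0.94512892] 11.35
```

View pics/s3.png

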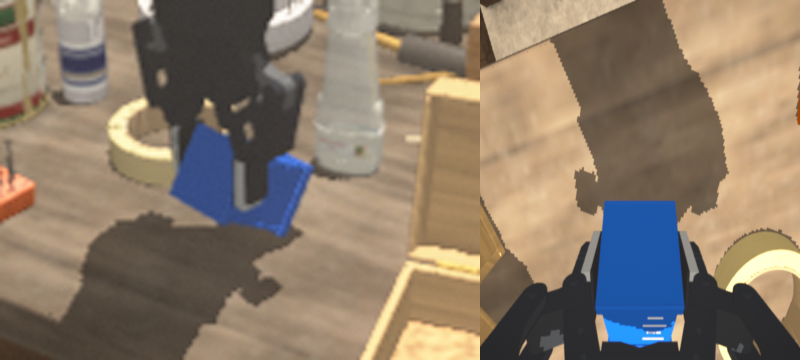

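The scene picture shows the cup tilted about 40–45°, mouth at lower right and almost on the bench. I'll ease the grip slightly more.

Request:
drive_tool --deltas '[{"translation": [0,0,0],"turn": 0},{"translation": [0,0,0],"turn": 0},{"translation": [0,0,0],"turn": 0}]' --fingers -0.2174

```text
clock: 11.8
eef_pos: [0.4936, 0.4186, 0.0483]
eef_rot: [[-0.963, -0.268, -0.0], [-0.268, 0.963, -0.0], [0.0, -0.0, -1.0]]
force: [-0.4, 0.4, -0.9]
opening: 0.0518
grip_force: 0.8
```

```bash
python3 e.py|head -2
```

```text
[(256, 9), (407, 13), (416, 49), (425, 51), (431, 52), (461, 92)]
258 431
```

Request:
drive_tool --deltas '[{"translation": [0,0,0],"turn": 0},{"translation": [0,0,0],"turn": 0},{"translation": [0,0,0],"turn": 0}]' --fingers -0.2175

```text
clock: 12.15
eef_pos: [0.4936, 0.4186, 0.0483]
eef_rot: [[-0.963, -0.268, 0.0], [-0.268, 0.963, -0.0], [-0.0, -0.0, -1.0]]
force: [0.3, -0.0, -0.7]
opening: 0.052
grip_force: 0.6
```

```bash
python3 e.py|head -2
```

```text
[(256, 9), (407, 13), (416, 47), (424, 49), (431, 49), (461, 92)]
258 431
```

Request:
drive_tool --deltas '[{"translation": [-0.15,0,-0.1],"turn": 0},{"translation": [-0.3,0,-0.2],"turn": 0},{"translation": [-0.45,0,-0.3],"turn": 0},{"translation": [-0.6,0,-0.35],"turn": 0},{"translation": [-0.8,0,-0.4],"turn": 0},{"translation": [-1.0,0,-0.4],"turn": 0},{"translation": [-1.2,0,-0.4],"turn": 0},{"translation": [-1.2,0,-0.4],"turn": 0}]'

```text
clock: 13.0
eef_pos: [0.5056, 0.4219, 0.0523]
eef_rot: [[-0.964, -0.268, 0.0], [-0.268, 0.964, 0.0], [-0.0, 0.0, -1.0]]
force: [0.5, 0.6, 0.2]
opening: 0.0521
grip_force: 0.6
```

```bash
python3 e.py;python3 - <<'E'
from h import *
a=capture("scene")[180:300,220:380];w=capture("wrist")
o=np.hstack([cv2.resize(a,(480,360),interpolation=cv2.INTER_CUBIC),cv2.resize(w,(320,360))]);cv2.imwrite("pics/s4.png",o[:,:,::-1])
E
```

```text
[(252, 9), (404, 11), (411, 91), (437, 5), (460, 89)]
251 410
[(0, [310, 399, 585]), (10, [300, 414, 556]), (20, [292, 427, 525]), (30, [285, 436, 495]), (40, [280, 443, 465]), (60, [276, 446, 408]), (80, [282, 438, 353]), (90, [289, 431, 328])]
[0.50563544 0.42191387 0.05233258] 0.052145097088485616 0.5974978767335415 [0.47254634 0.56001195 0.21408008] 13.0
```

View pics/s4.png

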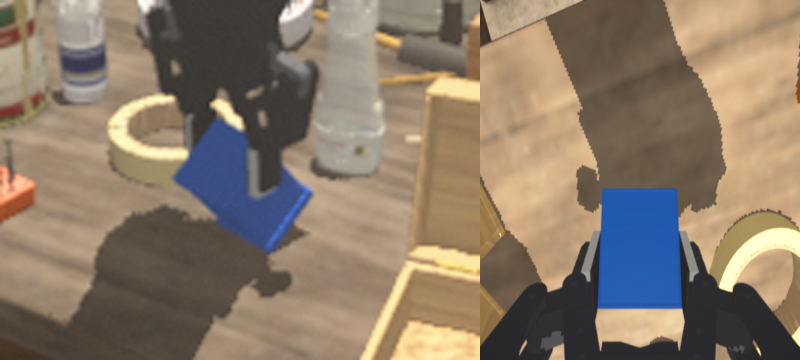

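The cup is now about 55–60° over, with its base face fully visible and mouth edge down. Continuing forward to bring it upright.

Request:
drive_tool --deltas '[{"translation": [-0.2,0,-0.05],"turn": 0},{"translation": [-0.4,0,-0.1],"turn": 0},{"translation": [-0.6,0,-0.15],"turn": 0},{"translation": [-0.8,0,-0.2],"turn": 0},{"translation": [-1.0,0,-0.2],"turn": 0},{"translation": [-1.2,0,-0.2],"turn": 0},{"translation": [-1.4,0,-0.2],"turn": 0},{"translation": [-1.6,0,-0.2],"turn": 0},{"translation": [-1.6,0,-0.2],"turn": 0}]'

```text
clock: 14.05
eef_pos: [0.521, 0.4262, 0.0543]
eef_rot: [[-0.964, -0.268, 0.0], [-0.268, 0.964, 0.0], [-0.0, 0.0, -1.0]]
force: [-0.0, -0.8, 0.1]
opening: 0.0518
grip_force: 0.5
```

```bash
python3 e.py
```

```text
[(245, 9), (249, 8), (402, 11), (408, 78), (435, 13), (440, 11), (450, 5), (460, 67)]
247 407
[(0, [310, 399, 585]), (10, [300, 414, 556]), (20, [292, 427, 525]), (30, [285, 436, 495]), (40, [280, 443, 465]), (60, [276, 446, 408]), (80, [282, 438, 353]), (90, [289, 431, 328])]
[0.52096895 0.42615099 0.05427426] 0.05181472372950714 0.5198310781270266 [-0.00769506 -0.79307331  0.06718722] 14.05
```

```bash
cat > t.py <<'E'
from h import *
c=camera_params("wrist");w=capture("wrist");s=readout.sense()
a=w.astype(int);m=((a[:,:,2]>1.8*a[:,:,0])&(a[:,:,2]>40)).astype(np.uint8)
def edge(r):
    x=np.where(m[int(r),200:440])[0]+200;return x.min(),x.max()+1
rows=np.where(m[:,300:340].mean(1)>.5)[0];t,b=rows.min(),rows.max()
g=np.abs(np.diff(a[:,300:340].sum(2).mean(1)));print("rows",t,b,[(int(r),int(g[r])) for r in range(t+5,min(b+8,478)) if g[r]>6])
R=[t+6,t+40,t+80,t+120];E=[edge(r) for r in R];print(list(zip(R,E)))
import sys
bot=float(sys.argv[1]) if len(sys.argv)>1 else b
k=[0,1] if len(sys.argv)<3 else [int(sys.argv[2]),int(sys.argv[3])]
pl=np.polyfit([R[i] for i in k],[E[i][0] for i in k],1);pr=np.polyfit([R[i] for i in k],[E[i][1] for i in k],1)
ip=np.array([[np.polyval(pl,t),t],[np.polyval(pr,t),t],[np.polyval(pr,bot),bot],[np.polyval(pl,bot),bot]],float)
op=np.array([[-.026,-.026,0],[.026,-.026,0],[.026,.026,0],[-.026,.026,0]])
K=np.array([[c["fx"],0,c["cx"]],[0,c["fy"],c["cy"]],[0,0,1]])
n,rv,tv,er=cv2.solvePnPGeneric(op,ip,K,None,flags=cv2.SOLVEPNP_IPPE)
CR=np.array(c["rotation"])
for r_,t_,e in zip(rv,tv,er):
    N=CR@cv2.Rodrigues(r_)[0];print("base ctr",CR@t_.ravel()+c["eye"],"axis(base->mouth)",N[:,2],"y",N[:,1],"err",e)
print(s["eef_pos"],s["grip_force"],s["clock"])
E
python3 t.py 402
```

```text
rows 247 407 [(252, 7), (401, 8), (402, 15), (403, 9), (406, 25), (407, 79), (408, 91), (409, 55), (410, 15), (411, 6)]
[(np.int64(253), (np.int64(241), np.int64(398))), (np.int64(287), (np.int64(241), np.int64(398))), (np.int64(327), (np.int64(239), np.int64(400))), (np.int64(367), (np.int64(238), np.int64(401)))]
base ctr [0.51256225 0.42334503 0.07104389] axis(base->mouth) [ 0.24190525  0.06699625 -0.96798417] y [0.93257772 0.25940745 0.2510111 ] err [0.593157]
base ctr [0.51047702 0.42276206 0.07034646] axis(base->mouth) [ 0.65474942  0.18247245 -0.73348961] y [0.70666389 0.19655334 0.67970062] err [4.36563589]
[0.52067364 0.42604251 0.05428928] 0.5146751459687948 14.15
```

PnP puts the cup only 14° from upright, mouth down on the bench, so it will settle flat by itself. I'll release it gently.

Request:
drive_tool --deltas '[{"translation": [0,0,0],"turn": 0},{"translation": [0,0,0],"turn": 0},{"translation": [0,0,0],"turn": 0},{"translation": [0,0,0],"turn": 0}]' --fingers -0.28

```text
clock: 14.55
eef_pos: [0.5206, 0.4261, 0.0543]
eef_rot: [[-0.963, -0.268, 0.0], [-0.268, 0.963, -0.0], [-0.0, -0.0, -1.0]]
force: [-0.6, -0.0, -0.1]
opening: 0.0548
grip_force: 0.0
```

```bash
python3 t.py
```

```text
rows 264 458 [(269, 18), (270, 13), (271, 31), (272, 17), (335, 9), (336, 20), (337, 22), (339, 10), (340, 18), (342, 6), (418, 6), (419, 13), (420, 20), (421, 21), (422, 19), (423, 7), (427, 8), (428, 15), (429, 11), (434, 15), (435, 19), (436, 16), (437, 6), (453, 17), (454, 36), (455, 14), (456, 34), (457, 8), (458, 62), (459, 94), (460, 79), (461, 67), (462, 44), (463, 15)]
[(np.int64(270), (np.int64(266), np.int64(374))), (np.int64(304), (np.int64(262), np.int64(378))), (np.int64(344), (np.int64(243), np.int64(397))), (np.int64(384), (np.int64(246), np.int64(392)))]
base ctr [0.50826954 0.42524137 0.09460761] axis(base->mouth) [ 0.53690565 -0.60548116 -0.58747331] y [0.82453823 0.22925879 0.51727857] err [13.0530064]
base ctr [0.50977107 0.41983914 0.09460527] axis(base->mouth) [ 0.14630187  0.79725721 -0.58564213] y [0.82419688 0.22916297 0.51786469] err [13.08320477]
[0.52059117 0.42608825 0.05428544] 0.0 14.6
```

Run:
```python
from h import *
a=capture("scene")[180:300,220:380];w=capture("wrist")
o=np.hstack([cv2.resize(a,(320,240),interpolation=cv2.INTER_CUBIC),cv2.resize(w,(320,240))]);cv2.imwrite("pics/s5.png",o[:,:,::-1])
cv2.imwrite("pics/w5.png",w[:,:,::-1])
```

```text
(no output)
```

View pics/s5.png

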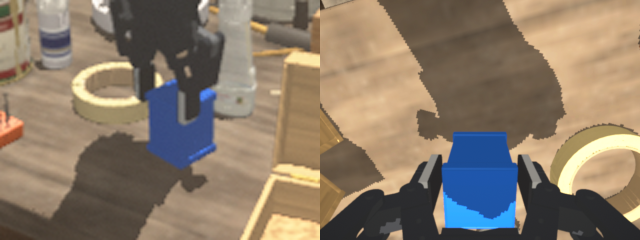

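The cup stands upright, mouth down, with its base on top. I'll locate it and centre the grip on its body.

Run:
```python
from h import *
c=camera_params("wrist");s=readout.sense();R=np.array(s["eef_rot"])
w=cv2.imread("pics/w5.png").astype(int)[:,:,::-1];m=(w[:,:,2]>1.8*w[:,:,0])&(w[:,:,2]>40)
for r in(340,350,360): print(r,np.where(m[r,220:420])[0][[0,-1]]+220)
g=np.abs(np.diff(w.sum(2),axis=0))
for u in(255,290,320,350,385): print(u,328+np.argmax(g[328:348,u]))
for p in((320,337),(243,337),(397,337)):
    P=atz(c,p,.07);print(P,R.T@(P-s["eef_pos"])*100)
f=-R[:,0];ctr=atz(c,(320,337),.07)+.026*f;print("ctr",ctr,"tool shift",R.T@(ctr-s["eef_pos"])*100, s["joint_positions"])
```

```text
340 [242 396]
350 [243 395]
360 [244 394]
255 335
290 335
320 335
350 335
385 335
[0.51715607 0.42482911 0.07      ] [ 0.36547761 -0.02819559 -1.57293822]
[0.52412184 0.39981335 0.07      ] [ 0.3647505  -2.62494443 -1.57275802]
[0.51019146 0.44984069 0.07      ] [ 0.36620458  2.5681191  -1.57311839]
ctr [0.54220511 0.43179659 0.06999974] tool shift [-2.23452239 -0.02819559 -1.57293822] [-0.68663451  0.74937339 -0.1315453   1.83962001  0.1682029   0.56336571
  0.91629791]
```

Request:
drive_tool --deltas '[{"translation": [0,0,0],"turn": 0},{"translation": [0,0,0],"turn": 0},{"translation": [-0.8,0,0],"turn": 0},{"translation": [-1.6,0,0],"turn": 0},{"translation": [-2.2,0,1],"turn": 0},{"translation": [-2.2,0,2],"turn": 0},{"translation": [-2.2,0,3],"turn": 0},{"translation": [-2.2,0,3.1],"turn": 0},{"translation": [-2.2,0,3.1],"turn": 0}]' --fingers -0.5

```text
clock: 15.6
eef_pos: [0.5412, 0.4317, 0.0224]
eef_rot: [[-0.963, -0.268, -0.001], [-0.268, 0.963, -0.001], [0.001, -0.001, -1.0]]
force: [0.8, 0.1, -0.4]
opening: 0.0642
grip_force: 0.0
```

Request:
drive_tool --deltas '[{"translation": [0,0,0],"turn": 0},{"translation": [0,0,0],"turn": 0},{"translation": [0,0,0],"turn": 0},{"translation": [0,0,0],"turn": 0},{"translation": [0,0,0],"turn": 0},{"translation": [0,0,0],"turn": 0}]' --fingers 0 --force 30

```text
clock: 16.2
eef_pos: [0.542, 0.432, 0.0235]
eef_rot: [[-0.963, -0.268, 0.0], [-0.268, 0.963, 0.0], [-0.0, 0.0, -1.0]]
force: [0.1, 0.4, 0.9]
opening: 0.0512
grip_force: 31.1
```

Run:
```python
from h import *
s=readout.sense();R=np.array(s["eef_rot"]);print(s["opening"],s["eef_pos"],np.arctan2(-R[1,0],-R[0,0]))
print(R.T@(np.array([.5755,.2005,.13])-s["eef_pos"])*100)
w=capture("wrist").astype(int);g=np.abs(np.diff(w[:,310:330].mean(1).sum(1)));print([(r,int(g[r])) for r in range(240,475) if g[r]>12])
c=camera_params("wrist");f=-R[:,0]
P=np.array(s["eef_pos"])-.026*f;P[2]=.07;print("pred row if centred",proj(c,P))
```

```text
0.05119698553703071 [0.54196225 0.43204609 0.02352924] 0.27119621065517596
[  2.96749942 -23.20552746 -10.65088742]
[(243, 26), (244, 30), (246, 17), (247, 30), (248, 19), (318, 16), (319, 22), (320, 15), (323, 14), (324, 14), (460, 22), (461, 49), (462, 53), (463, 21)]
pred row if centred [np.float64(321.37895060676595), np.float64(321.9130094191189)]
```

The firm grip is centred. Lifting, going round the robot side of the box, then over its middle.

Request:
drive_tool --deltas '[{"translation": [0,0,-2],"turn": 0},{"translation": [0,0,-5],"turn": 0},{"translation": [2,-1,-8],"turn": 0},{"translation": [5,-4,-11],"turn": -0.08},{"translation": [8,-7,-11],"turn": -0.16},{"translation": [11,-10,-11],"turn": -0.24},{"translation": [10,-14,-11],"turn": -0.32},{"translation": [8,-17,-11],"turn": -0.4},{"translation": [6,-20,-11],"turn": -0.462},{"translation": [4.5,-22,-11],"turn": -0.462},{"translation": [3,-23.2,-11],"turn": -0.462},{"translation": [3,-23.2,-11],"turn": -0.462},{"translation": [3,-23.2,-11],"turn": -0.462}]'

```text
clock: 17.55
eef_pos: [0.5747, 0.2003, 0.1331]
eef_rot: [[-0.743, -0.669, -0.001], [-0.669, 0.743, 0.0], [0.0, 0.0, -1.0]]
force: [-0.4, 0.7, -0.7]
opening: 0.051
grip_force: 31.6
```

Run:
```python
from h import *
s=readout.sense();R=np.array(s["eef_rot"]);print(s["opening"],s["eef_pos"],np.arctan2(-R[1,0],-R[0,0]),s["grip_force"],s["clock"])
c=camera_params("wrist");w=capture("wrist")
for t in("box_floor","lid_hinge","cup_center"):
    r=spotter.place_of(t,"wrist");print(t,r[:1])
capture("scene");print(spotter.place_of("cup_center","scene")[:1],spotter.place_of("box_floor","scene")[:1])
top=capture("top");print(spotter.place_of("box_floor","top")[:1])
print(proj(c,[.5755,.2005,.006]))
for P in boxpts(.5755,.2005,.733,.054,.082,.046,.046)[::2]:print(np.round(proj(c,P)),np.round(proj(camera_params("top"),P)))
cv2.imwrite("pics/w6.png",w[:,:,::-1])
```

```text
0.050984563428775116 [0.57474413 0.20031023 0.13307878] 0.7325341600062296 31.610342860221863 17.55
box_floor [{'point': [316.2, 232.3], 'confidence': 0.96}]
lid_hinge []
cup_center []
[{'point': [397.0, 245.9], 'confidence': 0.79}] [{'point': [394.2, 310.9], 'confidence': 0.64}]
[{'point': [409.2, 202.3], 'confidence': 0.88}]
[np.float64(320.04041339147875), np.float64(231.6565889142469)]
[166. 155.] [464. 192.]
[474. 155.] [401. 249.]
[186. 335.] [424. 151.]
[455. 335.] [362. 206.]
```

View pics/w6.png

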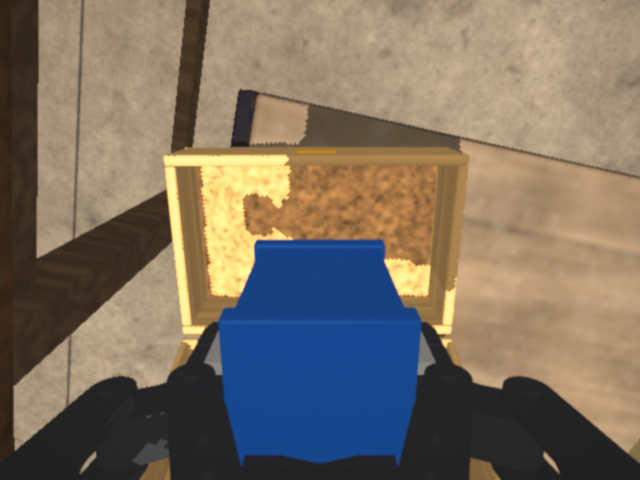

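The wrist view shows the box rim at (165,156)–(468,153) and (181,333)–(450,333), within about 5 px of prediction. The cup is upright over the middle. Lowering.

Request:
drive_tool --deltas '[{"translation": [0,0,2.5],"turn": 0},{"translation": [0,0,5],"turn": 0},{"translation": [0,0,7],"turn": 0},{"translation": [0,0,9],"turn": 0},{"translation": [0,0,9.8],"turn": 0},{"translation": [0,0,10.1],"turn": 0},{"translation": [0,0,10.3],"turn": 0},{"translation": [0,0,10.3],"turn": 0},{"translation": [0,0,10.3],"turn": 0}]'

```text
clock: 18.9
eef_pos: [0.5756, 0.2006, 0.0311]
eef_rot: [[-0.743, -0.669, 0.001], [-0.669, 0.743, 0.0], [-0.001, -0.0, -1.0]]
force: [0.2, 0.6, -0.5]
opening: 0.0508
grip_force: 31.6
```

Request:
drive_tool --deltas '[{"translation": [0,0,0.1],"turn": 0},{"translation": [0,0,0.1],"turn": 0}]'

```text
clock: 19.1
eef_pos: [0.5753, 0.2004, 0.0296]
eef_rot: [[-0.743, -0.669, 0.001], [-0.669, 0.743, 0.0], [-0.001, -0.0, -1.0]]
force: [0.3, -0.1, -0.7]
opening: 0.0506
grip_force: 31.6
```

Request:
drive_tool --deltas '[{"translation": [0,0,0.1],"turn": 0},{"translation": [0,0,0.1],"turn": 0},{"translation": [0,0,0.1],"turn": 0}]'

```text
clock: 19.4
eef_pos: [0.5754, 0.2004, 0.0293]
eef_rot: [[-0.743, -0.669, 0.001], [-0.669, 0.743, 0.0], [-0.001, -0.001, -1.0]]
force: [-2.4, -1.6, 8.6]
opening: 0.0508
grip_force: 30.3
```

Request:
drive_tool --deltas '[{"translation": [0,0,0.1],"turn": 0},{"translation": [0,0,0.1],"turn": 0},{"translation": [0,0,0.1],"turn": 0}]'

```text
clock: 19.7
eef_pos: [0.5755, 0.2004, 0.0292]
eef_rot: [[-0.743, -0.669, 0.002], [-0.669, 0.743, -0.0], [-0.001, -0.001, -1.0]]
force: [-5.1, -1.9, 18.5]
opening: 0.0509
grip_force: 29.0
```

Contact. I'll release gently, then straight up.

Request:
drive_tool --deltas '[{"translation": [0,0,-0.15],"turn": 0},{"translation": [0,0,-0.15],"turn": 0},{"translation": [0,0,-0.15],"turn": 0}]'

```text
clock: 20.0
eef_pos: [0.5755, 0.2005, 0.0293]
eef_rot: [[-0.743, -0.669, 0.001], [-0.669, 0.743, 0.0], [-0.001, -0.001, -1.0]]
force: [-1.1, -1.5, 8.5]
opening: 0.0508
grip_force: 30.9
```

Request:
drive_tool --deltas '[{"translation": [0,0,0],"turn": 0},{"translation": [0,0,0],"turn": 0},{"translation": [0,0,0],"turn": 0},{"translation": [0,0,0],"turn": 0},{"translation": [0,0,0],"turn": 0},{"translation": [0,0,-2],"turn": 0},{"translation": [0,0,-5],"turn": 0},{"translation": [0,0,-9],"turn": 0},{"translation": [0,0,-13],"turn": 0},{"translation": [0,0,-13],"turn": 0},{"translation": [0,0,-13],"turn": 0}]' --fingers -0.6

```text
clock: 21.1
eef_pos: [0.5755, 0.2004, 0.1597]
eef_rot: [[-0.743, -0.669, 0.002], [-0.669, 0.743, 0.001], [-0.002, -0.001, -1.0]]
force: [-0.4, -0.1, 0.4]
opening: 0.0682
grip_force: 0.0
```

Run:
```python
from h import *
s=readout.sense();R=np.array(s["eef_rot"]);print(s["opening"],s["eef_pos"],s["clock"])
c=camera_params("wrist");w=capture("wrist");cv2.imwrite("pics/w7.png",w[:,:,::-1])
a=w.astype(int);m=((a[:,:,2]>1.8*a[:,:,0])&(a[:,:,2]>40)).astype(np.uint8)
n,l,st,_=cv2.connectedComponentsWithStats(m);print(st[1+np.argmax(st[1:,4])])
g=np.abs(np.diff(a[:,310:330].mean(1).sum(1)));print([(r,int(g[r])) for r in range(200,475) if g[r]>12])
f=-R[:,0]
for z in(.006,.076):
  for k in(-1,1):
    P=np.array([.5755,.2005,z])+.026*k*f;print(z,k,proj(c,P))
C=[c]
im={n:capture(n) for n in("scene","top")}
pts={n:spotter.place_of("lid_edge",n) for n in im};print(pts)
print(tri([camera_params(n) for n in im],[pts[n][0]["point"] for n in im]))
o=np.hstack([cv2.resize(im["scene"][180:340,320:480],(400,400)),cv2.resize(w,(400,300))[:,:]if 0 else cv2.resize(w,(400,400))]);cv2.imwrite("pics/s7.png",o[:,:,::-1])
```

```text
0.0681878341966856 [0.57548163 0.20035521 0.15972094] 21.1
[ 273  185   94  108 9433]
[(204, 12), (205, 25), (207, 13), (288, 40), (289, 85), (290, 55), (292, 49), (293, 37), (302, 12), (303, 75), (304, 119), (305, 83), (306, 39), (310, 22), (311, 87), (312, 186), (313, 87), (314, 29), (315, 79), (316, 111), (317, 85), (318, 42), (319, 15), (336, 23), (337, 76), (338, 101), (339, 57), (340, 15), (406, 14), (407, 12), (460, 30), (461, 63), (462, 66), (463, 28)]
0.006 -1 [np.float64(320.96866910760673), np.float64(184.10181365209837)]
0.006 1 [np.float64(320.8767835925552), np.float64(254.17844439951153)]
0.076 -1 [np.float64(321.1699072468995), np.float64(206.70718834146027)]
0.076 1 [np.float64(321.04029874133556), np.float64(294.21073068575873)]
{'scene': [{'point': [414.1, 210.6], 'confidence': 0.65}, {'point': [277.2, 231.9], 'confidence': 0.22}], 'top': [{'point': [379.9, 133.6], 'confidence': 0.72}, {'point': [407.6, 202.2], 'confidence': 0.57}]}
[0.66661888 0.274386   0.14455879]
```

View pics/s7.png

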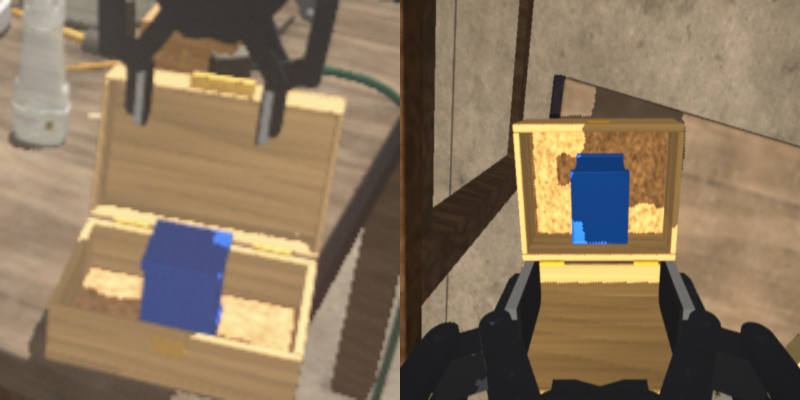

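The cup stands square in the middle of the box; the edges at rows 185 and 293 match the flat-placement prediction. The lid is at 1.8 rad with its edge about 142 mm high. Closing the fingers and going over and behind the lid.

Request:
drive_tool --deltas '[{"translation": [0,0,-3],"turn": 0},{"translation": [0,0,-7],"turn": 0},{"translation": [0,0,-7],"turn": 0},{"translation": [-4,0,-7],"turn": 0},{"translation": [-8,0,-7],"turn": 0},{"translation": [-12,0,-7],"turn": 0},{"translation": [-16,0,-7],"turn": 0},{"translation": [-16.5,0,-7],"turn": 0},{"translation": [-16.5,0,-5],"turn": 0},{"translation": [-16.5,0,-1],"turn": 0},{"translation": [-16.5,0,3],"turn": 0},{"translation": [-16.5,0,4.5],"turn": 0},{"translation": [-16.5,0,4.5],"turn": 0}]' --fingers 1 --force 20

```text
clock: 22.65
eef_pos: [0.696, 0.3099, 0.1105]
eef_rot: [[-0.743, -0.669, -0.005], [-0.669, 0.743, -0.003], [0.005, 0.001, -1.0]]
force: [-0.7, -0.0, 0.3]
opening: 0.0001
grip_force: 0.0
```

Request:
drive_tool --deltas '[{"translation": [1.5,0,0],"turn": 0},{"translation": [3,0,0],"turn": 0},{"translation": [3.6,0,0],"turn": 0},{"translation": [4.2,0,0],"turn": 0},{"translation": [4.8,0,0],"turn": 0},{"translation": [5.4,0,0],"turn": 0},{"translation": [6,0,0],"turn": 0},{"translation": [6.6,0,0],"turn": 0},{"translation": [7.2,0,0],"turn": 0},{"translation": [7.8,0,0],"turn": 0},{"translation": [8.4,0,0],"turn": 0},{"translation": [8.9,0,0],"turn": 0},{"translation": [9.1,0,0],"turn": 0},{"translation": [9.1,0,0],"turn": 0}]'

```text
clock: 24.05
eef_pos: [0.6297, 0.2495, 0.1135]
eef_rot: [[-0.743, -0.669, -0.001], [-0.669, 0.743, -0.001], [0.001, 0.0, -1.0]]
force: [0.4, 0.5, -0.2]
opening: -0.0001
grip_force: 0.0
```

Run:
```python
from h import *
im={n:capture(n) for n in("scene","top")}
pts={n:spotter.place_of("lid_edge",n) for n in im};print(pts)
P=tri([camera_params(n) for n in im],[pts[n][0]["point"] for n in im]);print(P)
d=P-[.6156,.2366,.046];x=d[0]*.743+d[1]*.669;print("angle",np.arctan2(d[2],-x)-np.arctan2(.04,.108))
s=readout.sense();print(s["force"],s["eef_pos"])
cv2.imwrite("pics/s8.png",im["scene"][150:350,250:500,::-1])
```

```text
{'scene': [{'point': [404.1, 230.4], 'confidence': 0.96}], 'top': [{'point': [429.9, 182.8], 'confidence': 0.64}]}
[0.57457637 0.19564233 0.16834594]
angle 0.7741978657100101
[-0.11258216  0.29218538 -0.41066781] [0.63017801 0.25016604 0.11372816]
```

The lid is already falling free with no force on the tool. Retreating backwards, then up.

Request:
drive_tool --deltas '[{"translation": [-3,0,0],"turn": 0},{"translation": [-6,0,0],"turn": 0},{"translation": [-6,0,-4],"turn": 0},{"translation": [-6,0,-9],"turn": 0},{"translation": [-6,0,-10],"turn": 0},{"translation": [-6,0,-10],"turn": 0},{"translation": [-6,0,-10],"turn": 0},{"translation": [-6,0,-10],"turn": 0},{"translation": [-6,0,-10],"turn": 0},{"translation": [-6,0,-10],"turn": 0},{"translation": [-6,0,-10],"turn": 0},{"translation": [-6,0,-10],"turn": 0}]'

```text
clock: 25.45
eef_pos: [0.6746, 0.2901, 0.2135]
eef_rot: [[-0.743, -0.669, -0.0], [-0.669, 0.743, -0.0], [0.0, 0.0, -1.0]]
force: [0.0, -0.8, 0.2]
opening: 0.0002
grip_force: 0.0
```

Run:
```python
from h import *
im={n:capture(n) for n in("scene","top")}
pts={n:spotter.place_of("lid_edge",n) for n in im}
P=tri([camera_params(n) for n in im],[pts[n][0]["point"] for n in im]);print(P)
d=P-[.6156,.2366,.046];x=d[0]*.743+d[1]*.669;print("angle",np.arctan2(d[2],-x)-np.arctan2(.04,.108))
s=readout.sense();print(s["force"],s["eef_pos"],s["clock"])
cv2.imwrite("pics/s9.png",cv2.resize(im["scene"][180:360,300:500],(800,600*0+600))[:,:,::-1])
```

```text
Traceback (most recent call last):
IndexError: list index out of range
```

Run:
```python
from h import *
im=capture("scene");c=camera_params("scene");r=spotter.place_of("lid_edge","scene");print(r)
print("pred shut",proj(c,[.5755-.054*.743,.2005-.054*.669,.086]))
cv2.imwrite("pics/s9.png",cv2.resize(im[180:360,280:500],(733,600))[:,:,::-1])
```

```text
[{'point': [391.0, 292.8], 'confidence': 0.55}]
pred shut [np.float64(389.15997094502956), np.float64(291.85774957660516)]
```

View pics/s9.png

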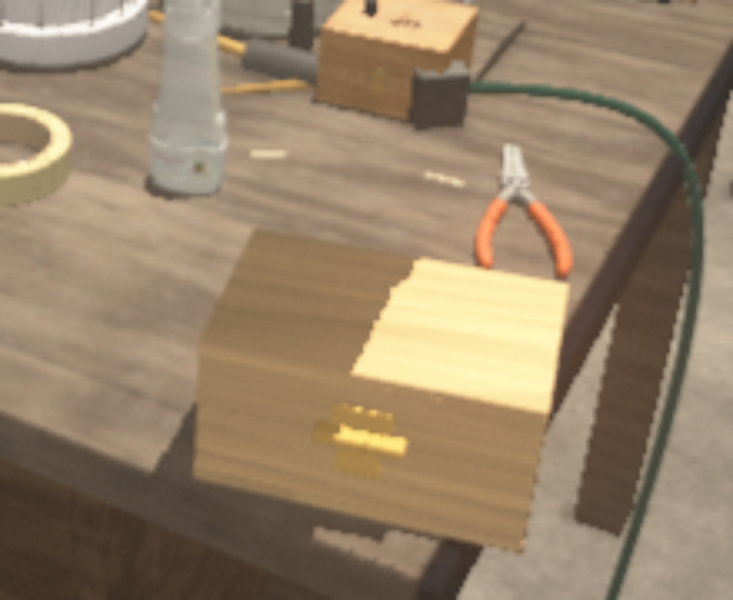

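The lid is fully shut, with its edge at (391,293) where (389,292) is predicted, and the robot is clear. Handing in.

```bash
python3 -c "
from rig import workorder
print(workorder.job_done())"
```

```text
the job is handed in; nothing more can be done
None
```

The cup stands mouth down in the middle of the box, the lid fell shut by its own weight, the arm is clear, and the job is handed in at about 26 s; no verdict came back.

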